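Mount a loaded tube disc on the slanted spindle of a tube mixer

ROBOT

A 6-joint arm with a two-finger parallel gripper is mounted at the origin on a cart in front of the work surface, level with it; the furniture and walls round the work are solid. World frame = base frame: x ahead of the robot, y to its left, z up, the work surface at z = 0. Lengths are in mm, angles in rad, forces in N, time in s.
With the tool pointing down it reaches from about 275 to 750 mm from the base axis. Payload 10.2 kg.
Tool frame: the origin (TCP) lies between the finger pads; the fingertips stand 11 mm ahead of it and the grasp point (between the pads) lies 8 mm behind it; z points along the fingers, y is the line along which they close (so a half turn about z gives the same grasp; the last joint's range is limited). The gripper opens to 85 mm and grips with 20 to 120 N. Pads are 22 mm wide; open, the fingers measure 114 mm over their backs; the gripper's body (76 mm by 85 mm) begins 54 mm behind the grasp point. The pads swing forward as they close: fully open they stand 13 mm farther back than shut.
Start: joints at [0.911, 0.313, 1.498, -0, 1.331, -0.223], TCP at [222.11, 475.708, 242.294] pointing down, gripper open.
Joint ranges: [-2.94, 2.94], [-0.97, 2.17], [0.19, 2.56], [-1.23, 4.37], [0.02, 3.11], [-2.88, 2.88]. Speed limits (rad/s): [2.39, 2.39, 3.01, 3.14, 3.14, 3.14].

INTERFACE

Orientations are given as a unit quaternion [w, x, y, z].
In Python, from rig import sense, eyes, finish_job gives the robot as it stands.
- The arm moves only by the shell command python3 -m jog 'ROWS' [FORCE]. ROWS is JSON, a list of rows, each a list of 7 numbers: the shift along the tool's x, y, z in m, then the turn, a rotation vector about the tool's x, y, z in rad, then the finger opening in m, from 0 to 0.0854. In form: [[dx, dy, dz, rx, ry, rz, gripper], ...]. A call has 1 to 5 rows; each row shifts and turns the commanded pose from where the row before left it, along the tool's axes as they then stand; what a row does not reach is not made up. A row lasts 1/10 s, in which the tool goes at most 50 mm and 8.59 degrees, less where a joint would pass 70% of its speed; a pose out of reach is approached as far as the arm can. A call is refused whole if a number of a shift passes 0.05 or a number of a turn 0.15, either way. A call with a gripper value outside its range is refused whole. The fingers move at their own pace and stop on an object; FORCE is the grip in N (left out, the last holds). Time passes only in rows, so rows that do not move let the fingers close. It gives the time, the measured TCP pose, the force, the opening and the grip force at its end, in the units of the state.
- sense(): the state, without advancing time (a new reading comes with each control period).
- eyes.capture(name): name is "side" or "top"; returns the picture (384x512x3 uint8, red, green, blue); there is no depth.
- eyes.calibration(name): a dict with "fx", "fy", "cx", "cy" (pixels), "cam_to_world" (4x4, takes a point from camera to world coordinates). Camera axes: x right, y down, z forward; pixel columns grow to the right and rows downward; lengths in mm; the calibration is good to about 2 mm. A picture is of the moment at which its call begins. calibration takes no time and is no camera call.
- finish_job(): hands the job in; it is judged then, once.
The state is a dict: "time_s": time; "joints": joint angles; "dq": joint speeds; "tau": joint torques, N m; "eef_pos": TCP position; "ee_rot": TCP orientation; "force": force on the tool from outside, world axes, zero at the start; "wrist_torque": the same for the moment, N m; "grip_width": opening from 0.0 (shut) to 1.0 (fully open); "grip_force": force on a finger pad.
Only numpy, scipy, OpenCV 4.12 (cv2) and the standard library are available. Lean on these libraries where they do the work, as an engineer would, in place of code of your own. Each camera call takes 0.05 s, during which the arm holds its last target. There are 200 camera calls.

TASK

Mount the loaded tube disc on the tube mixer: take it by its blue knob, slide it onto the slanted spindle along the spindle's axis until it stops on the drive bar, then turn it by feel until its slots drop over the bar, press it fully home on the drive flange against the spring balls, and let go. The drive is delicate, so go gently, with never more than about 20 N of push, no knocks, and no turning on once the slots have caught, and leave the other things on the table where they are.

Things in the scene. Friction and masses are not known exactly. Their poses are not given: they have to be found in the camera images.
- disc: tube disc standing knob up on its hub foot on the table; about 0.3 kg. Round pale grey plate 164 mm across, 12 to 17 mm above the foot, with a 52 mm collar up to 20 mm; four tubes with red and violet caps clipped flat on it reach 33 mm above the foot, inner sides 52 mm from the axis. Origin: centre of the hub's foot, its lowest face; z along the axis from foot to knob
- disc_knob (a point): on the disc's axis, 47 mm above the hub's foot, a good height to grip its blue eight-sided hand knob: 28 mm across flats, from 20 to 65 mm above the foot, top closed. The flats, 11 mm wide, face 0, 45, 90 .. 315 degrees from the disc's x axis about its z. Axes as the disc's
- disc_bore (a point): mouth of the disc's blind bore, the same point and axes as the disc's origin. The lowest 12 mm of the dark 52 mm hub has a 22 mm wide opening and four radial slots 8 mm wide, 12 mm deep, open downwards, at 0, 90, 180 and 270 degrees from the disc's x axis about z. Above them the bore is eight-sided, 16 mm across flats, up to 60 mm above the foot
- mixer: tube mixer, a white sloping console 180 mm deep, 164 mm wide, 138 mm high, standing firm on the table. Origin: centre of its underside; its front, the low edge, faces -x of its own frame; z up
- drive_head: the mixer's drive on its sloping face. Origin: centre of the black rubber-faced drive flange (54 mm across), on which the hub's foot must finally lie; the rubber gives up to 2.5 mm under a push of 10 N and comes back; z points out along the spindle, which rises 50 degrees above the horizontal towards the mixer's front. Its x and y axes do not tell how the spindle is turned
- spindle_nose (a point): centre of the spindle's flat nose, 50 mm above the flange; axes as drive_head's. The polished steel spindle is 14 mm thick up to 42 mm above the flange, then tapers to 7 mm at the nose
- drive_bar (a point): middle of the brass-coloured, flat-topped drive bar through the spindle, 5.5 mm above the flange, 5 mm wide and high, 44 mm from end to end, square to the spindle. It stands at any angle about the spindle, another in each run and not reported; the stopped worm drive locks it there: turning on once it is in a slot only strains it. A hub not turned to it stops on the bar, foot 8 mm above the flange. Axes as drive_head's
- spring_balls (a point): point on the spindle's axis between two spring balls, 13 mm above the flange, that stand 2.5 mm out of its sides. With the bar in a slot they hold the hub with its foot about 3 to 5 mm above the flange; some 4 to 9 N of push along the spindle gets past them, then the hub stays home by itself. Axes as drive_head's
- glasses_case: closed dark spectacle case, 60 x 158 x 37 mm, a bystander; origin at the centre of its underside
- tube_rack: white test tube rack with a few capped tubes, 52 x 147 x 88 mm, a bystander; origin at the centre of its underside
- lab_timer: white lab timer with three keys, 66 x 66 x 20 mm, a bystander; origin at the centre of its underside
- blue_cap_bottle: small white bottle with a blue screw cap, 42 x 43 x 78 mm, a bystander; origin at the centre of its underside
- scissors: scissors with blue handles, 87 x 199 x 9 mm, a bystander; origin at the centre of its underside
There are look-alikes about, which are no part of the job. There is more than one size of the disc; the one meant has the size given above.

How it is judged (in metres and radians):
On the way:
1. the disc's bore is over the spindle, the hub's foot less than 30 mm above the drive flange and the two axes within 5 mm and 0.12 rad (z of disc in the frame of drive_head between -0.003 and 0.03 m and x of disc in the frame of drive_head between -0.005 and 0.005 m and y of disc in the frame of drive_head between -0.005 and 0.005 m and angle between the z axis of disc and the z axis of drive_head, either way round below 0.12 rad).
At the end, for the whole second after the job is handed in: The disc sits fully home on the mixer's spindle: the hub's foot within 2 mm of the drive flange along the spindle and within 3.5 mm of its centre, the disc's axis within 0.06 rad of the spindle's, at rest and released (z of disc in the frame of drive_head below 0.002 m and distance between disc and drive_head below 0.0035 m and angle between the z axis of disc and the z axis of drive_head, either way round below 0.06 rad and linear speed of disc below 0.01 m/s); the robot touches nothing.
It fails at once if the mixer or its spindle is pushed, wrenched or knocked with more than 50 N in all, the squeeze of the spring balls included (contact force between mixer and anything else above 50 N).
It fails at once if a bystander is moved by more than 20 mm (distance of any of glasses_case, tube_rack, lab_timer, blue_cap_bottle, scissors from where it was at the start of the episode above 0.02 m).
It also fails if it takes over 72 s, if anything falls off the work surface, if the arm or the gripper's body presses on something with over 40 N, if the wrist force passes 120 N, or if a joint passes its speed limit or range.

## Working session

There is one attempt and no reset: what is moved stays moved. The work goes in short steps, Python scripts to look and compute and a shell command to move; the robot and the scene stay as the last step left them, time stands still between calls to the robot, and variables do not carry over. Pictures are saved under pics/ and viewed, at most 10 in all, crops included, and the job is handed in when it is done.

```bash
mkdir -p pics; python3 - <<'E'
from rig import sense, eyes
import cv2,numpy as np
for n in("top","side"):
    im=eyes.capture(n); cv2.imwrite(f"pics/{n}0.png",cv2.resize(im[:,:,::-1],(800,600),interpolation=cv2.INTER_CUBIC)); np.save(f"pics/{n}0.npy",im)
    print(n,eyes.calibration(n))
print(sense())
E
```

```text
top {'fx': 407.28925005898054, 'fy': 407.28925005898054, 'cx': 253.267678496472, 'cy': 184.21785425911537, 'cam_to_world': array([[ 2.22666352e-02, -9.91442186e-01,  1.28633548e-01,
         3.38439787e+02],
       [-9.99729749e-01, -2.29407988e-02, -3.76152325e-03,
         3.18743026e+01],
       [ 6.68028919e-03, -1.28515028e-01, -9.91685061e-01,
         1.51862142e+03],
       [ 0.00000000e+00,  0.00000000e+00,  0.00000000e+00,
         1.00000000e+00]])}
side {'fx': 455.27857534251666, 'fy': 455.27857534251666, 'cx': 252.27631702407075, 'cy': 193.27737116133034, 'cam_to_world': array([[-9.37427172e-01,  2.04983358e-01, -2.81446480e-01,
         9.69015886e+02],
       [ 3.47285051e-01,  4.92501834e-01, -7.98019446e-01,
         1.25702120e+03],
       [-2.49677985e-02, -8.45827268e-01, -5.32872257e-01,
         9.58422140e+02],
       [ 0.00000000e+00,  0.00000000e+00,  0.00000000e+00,
         1.00000000e+00]])}
{'time_s': 0.1, 'joints': array([ 9.10595407e-01,  3.13378726e-01,  1.49831784e+00,  1.00765272e-05,
        1.33103318e+00, -2.23414345e-01]), 'dq': array([-0.0012247 , -0.00045383, -0.00095676, -0.00206316, -0.00019382,
        0.00094185]), 'tau': array([ 2.29071171e-03, -4.12896967e+01, -2.60139173e+01, -1.74884262e-04,
        3.06233836e-03,  3.08353253e-05]), 'eef_pos': array([221.97461999, 475.53381466, 241.81643528]), 'ee_rot': array([-2.47517848e-04,  2.16662491e-01,  9.76246404e-01, -5.11859161e-04]), 'force': array([-0.29831893, -0.37475784,  0.72056568]), 'wrist_torque': array([-0.01285114, -0.04459518,  0.01282289]), 'grip_force': 0.0, 'grip_width': 1.00245355080438}
```

View pics/top0.png

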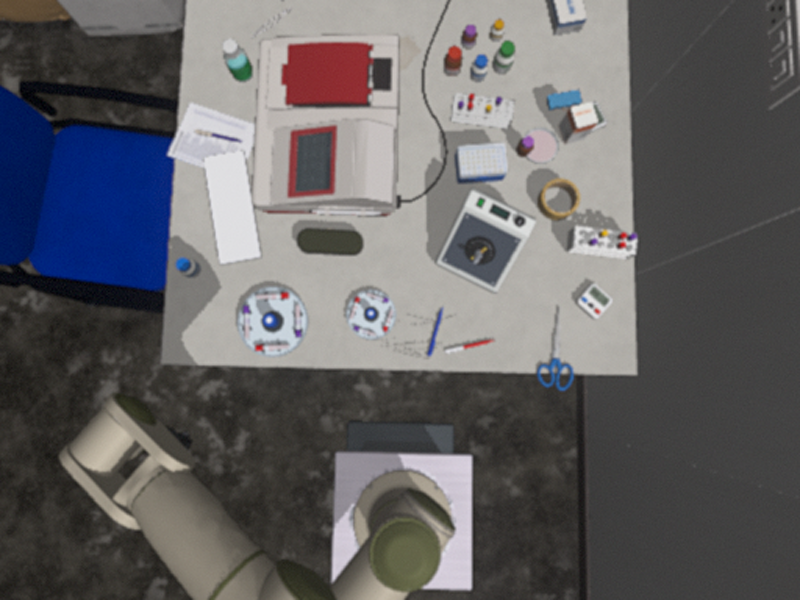

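View pics/side0.png

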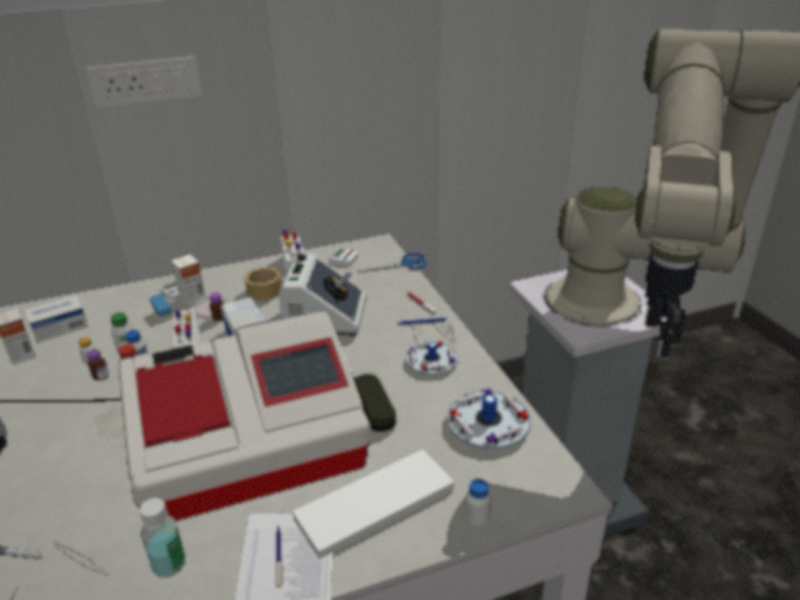

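```bash
cat > h.py <<'E'
import numpy as np,cv2
from rig import sense,eyes
from scipy.spatial.transform import Rotation as R
from scipy.optimize import least_squares
def proj(n,P):
    c=eyes.calibration(n);T=np.linalg.inv(c["cam_to_world"]);p=np.atleast_2d(P)@T[:3,:3].T+T[:3,3]
    return np.c_[c["fx"]*p[:,0]/p[:,2]+c["cx"],c["fy"]*p[:,1]/p[:,2]+c["cy"]]
def ray(n,uv):
    c=eyes.calibration(n);T=c["cam_to_world"];d=T[:3,:3]@[(uv[0]-c["cx"])/c["fx"],(uv[1]-c["cy"])/c["fy"],1]
    return T[:3,3],d/np.linalg.norm(d)
def onz(n,uv,z): o,d=ray(n,uv);return o+d*(z-o[2])/d[2]
def tri(a,b):
    f=lambda P:np.r_[proj("top",P)[0]-a,proj("side",P)[0]-b]
    s=least_squares(f,[500,0,50]);return s.x,s.fun
def tile(im,u,v,s,w=400,h=300):
    M=np.array([[s,0,w/2-s*u],[0,s,h/2-s*v]],float)  # tile centre = pixel (u,v)
    t=cv2.warpAffine(im[:,:,::-1].copy(),M,(w,h),flags=cv2.INTER_CUBIC)
    for k in range(0,w,50):cv2.line(t,(k,0),(k,4),(0,255,0),1)
    for k in range(0,h,50):cv2.line(t,(0,k),(4,k),(0,255,0),1)
    return t
def pose():
    s=sense();q=s["ee_rot"];return s["eef_pos"],R.from_quat(np.r_[q[1:],q[0]]),s
E
python3 - <<'E'
from h import *
t=np.load("pics/top0.npy");s=np.load("pics/side0.npy")
cv2.imwrite("pics/c1.png",np.vstack([np.hstack([tile(t,174,205,6),tile(s,313,266,5)]),np.hstack([tile(t,311,153,4.4),tile(s,208,187,4.4)])]))
E
```

```text
(no output)
```

View pics/c1.png

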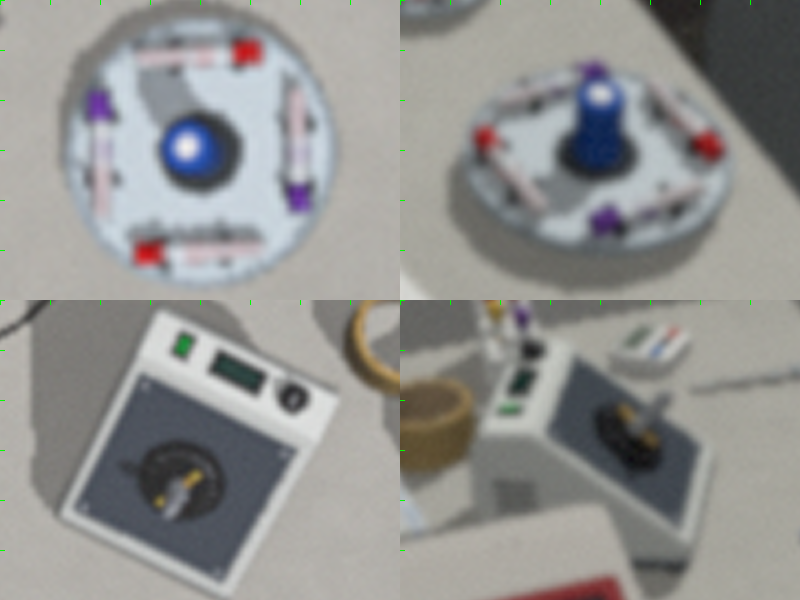

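```bash
python3 - <<'E'
from h import *
t=np.load("pics/top0.npy");s=np.load("pics/side0.npy")
cv2.imwrite("pics/c2.png",np.vstack([np.hstack([tile(t,307,160,11),tile(s,215,185,12)]),np.hstack([tile(t,174,205,11),tile(s,313,260,11)])]))
E
```

```text
(no output)
```

View pics/c2.png

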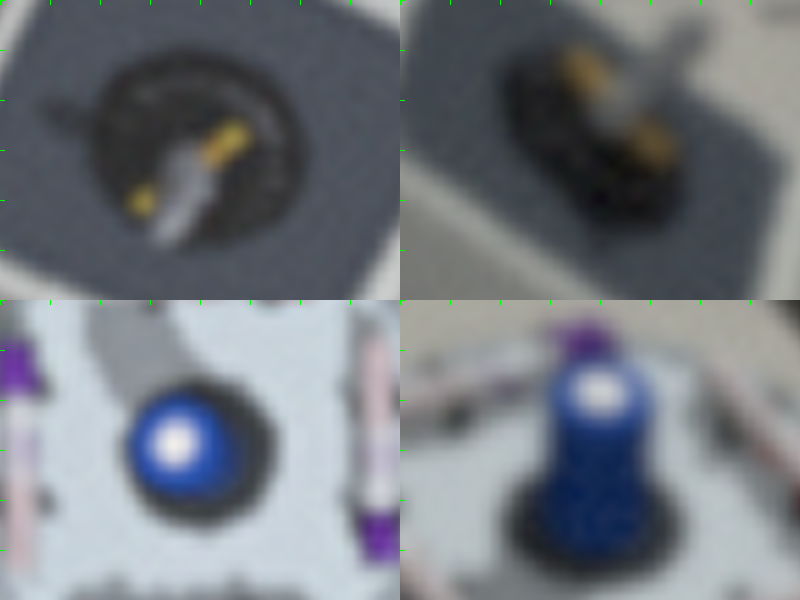

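```bash
python3 - <<'E'
from h import *
print("disc: collar top/side",onz("top",(174.1,205.2),20),onz("side",(312.5,267.1),20))
print("disc plate",onz("top",(174,205.1),15))
print("knobtop",onz("top",(171.7,204.2),65),onz("side",(313.2,254.5),65),tri((171.7,204.2),(313.2,254.5)))
bt,bs=(305.86,161.68),(216.83,181.4); nt,ns=(303.9,167.8),(223.3,174.8)
b,rb=tri(bt,bs);n,rn=tri(nt,ns);d=n-b
print("bar",b,rb,"nose",n,rn,np.linalg.norm(d),np.degrees(np.arctan2(d[2],np.hypot(*d[:2]))),np.degrees(np.arctan2(d[1],d[0])))
T=lambda u,v:(311+(u-200)/4.4,153+(v-450)/4.4)
c=[onz("top",T(160,310),138),onz("top",T(338,403),138)];print(c,np.linalg.norm(c[1]-c[0]))
e=c[1]-c[0];yaw=np.degrees(np.arctan2(e[1],e[0]))-90;print("front heading from back edge",yaw+0)
def ax(y):y=np.radians(y);return np.array([np.cos(y)*np.cos(np.radians(50)),np.sin(y)*np.cos(np.radians(50)),np.sin(np.radians(50))])
def f(p):
    B=p[:3];N=B+44.5*ax(p[3]);return np.r_[proj("top",B)[0]-bt,proj("side",B)[0]-bs,proj("top",N)[0]-nt,proj("side",N)[0]-ns,(p[3]-yaw0)/2]
yaw0=yaw
s=least_squares(f,np.r_[b,yaw0]);print(s.x,s.fun.round(2),"nose",s.x[:3]+44.5*ax(s.x[3]),"flange",s.x[:3]-5.5*ax(s.x[3]))
# bar ends by plane of bar
B=s.x[:3];a=ax(s.x[3])
for n_,uv in(("top",(307+43/11,160-20/11)),("top",(307-68/11,160+57/11)),("side",(215+(-33)/12,185-(100)/12)),("side",(215+80/12,185+10/12))):
    o,dd=ray(n_,uv);P=o+dd*((B+2.5*a-o)@a)/(dd@a);print("barend",P-B-2.5*a,np.linalg.norm(P-B-2.5*a))
E
```

```text
disc: collar top/side [448.22687269 315.79733132  20.        ] [450.26063874 320.13450065  20.        ]
disc plate [448.95441323 317.13084517  15.        ]
knobtop [448.30965509 315.99892383  65.        ] [447.59889556 314.9869982   65.        ] (array([448.16285115, 315.87126113,  65.86439028]), array([-0.01267031,  0.02251096, -0.02183202, -0.00061225]))
bar [ 607.64766886 -158.12757382   98.88294214] [ 0.02639915 -0.06264492  0.07011969  0.01292196] nose [ 582.13517503 -148.36353737  126.26519145] [ 0.19625097 -0.4572656   0.52025055  0.09109736] 38.67830563262438 45.06824564927584 159.05735805749666
[array([ 743.29724632, -138.18849551,  138.        ]), array([ 671.22732247, -279.14744479,  138.        ])] 158.31455809670547
front heading from back edge -207.07989134301076
[ 607.64814858 -159.8144152    95.42404386 -207.02625667] [ 0.37  0.13  0.    0.6  -0.13 -0.64  0.59 -0.48  0.03] nose [ 582.16770832 -146.8167707   129.51302158] flange [ 610.79741647 -161.42086564   91.21079942]
barend [ 11.6749674  -14.92047266  14.41563642] 23.806216446627502
barend [ -9.12704728  17.03161495 -13.31609481] 23.466940169152
barend [ 13.6284024  -15.20407748  15.98390223] 25.930338498860397
barend [-12.39060811  12.90734745 -14.18297924] 22.831637862781694
```

Big disc (top view 272,321; ~167 mm across) is the one meant. The smaller disc (371,313; ~120 mm) and blue bottle cap (185,265) are look-alikes. The close crop confirms four tubes, a blue knob on the 52 mm collar, and the brass bar on the spindle. I'm moving above the knob.

```bash
python3 -m jog '[[-0.0388,-0.007,0,0,0,0,0.05],[-0.0388,-0.007,0,0,0,0,0.05],[-0.0388,-0.007,0,0,0,0,0.05],[-0.0388,-0.007,0,0,0,0,0.05],[-0.0388,-0.007,0,0,0,0,0.05]]' 60; python3 -m jog '[[-0.0388,-0.007,0,0,0,0,0.05],[-0.0388,-0.007,0,0,0,0,0.05],[0,0,0,0,0,0.1,0.05],[0,0,0,0,0,0.1,0.05],[0,0,0,0,0,0.097,0.05]]'; python3 -m jog '[[0,0,0.04,0,0,0,0.05],[0,0,0.04,0,0,0,0.05],[0,0,0.03,0,0,0,0.05],[0,0,0,0,0,0,0.05]]'
python3 - <<'E'
from h import *
p,r,s=pose();print(p,s["joints"],s["grip_width"]);M=r.as_matrix();print(M.round(4))
d=np.array([448.3,316,39])-p;print("tool shift",(M.T@d).round(1),"y heading",np.degrees(np.arctan2(M[1,1],M[0,1])))
E
```

```text
time_s: 0.6
eef_pos: [384.1, 360.7, 242.1]
ee_rot: [-0.0, 0.217, 0.976, -0.0]
force: [-0.1, 1.2, 0.5]
grip_width: 0.581
grip_force: 0.0
time_s: 1.1
eef_pos: [447.6, 316.1, 241.8]
ee_rot: [-0.0, 0.361, 0.933, -0.0]
force: [0.5, -0.2, 0.5]
grip_width: 0.588
grip_force: 0.0
time_s: 1.5
eef_pos: [445.5, 315.5, 128.5]
ee_rot: [-0.003, 0.359, 0.933, -0.003]
force: [0.9, 0.5, 0.6]
grip_width: 0.586
grip_force: 0.0
[445.50731271 315.51678536 128.53352902] [ 4.01553814e-01  4.75955361e-01  1.57616621e+00 -3.29336761e-05
  1.09762330e+00 -4.35341404e-01] 0.5855544696067881
[[-0.7426  0.6697 -0.0075]
 [ 0.6698  0.7426 -0.0032]
 [ 0.0034 -0.0074 -1.    ]]
tool shift [-2.1  2.9 89.5] y heading 47.95215428851583
```

```bash
python3 -m jog '[[0,0,0,0,0,0,0.05],[0,0,0,0,0,0,0.05]]'; python3 - <<'E'
from h import *
p,r,s=pose();M=r.as_matrix();d=np.array([448.3,316,39])-p;print(p,"tool shift",(M.T@d).round(1),M[:,2])
im=eyes.capture("top");im2=eyes.capture("side")
cv2.imwrite("pics/c3.png",np.hstack([tile(im,174,200,6),tile(im2,313,250,6)]))
E
```

```text
time_s: 1.7
eef_pos: [448.3, 316.8, 134.2]
ee_rot: [0.001, 0.359, 0.933, 0.001]
force: [1.1, -0.5, 0.2]
grip_width: 0.586
grip_force: 0.0
[448.34631145 316.80262313 134.2211777 ] tool shift [-0.4 -0.9 95.2] [ 0.00291388  0.00123648 -0.99999499]
```

View pics/c3.png

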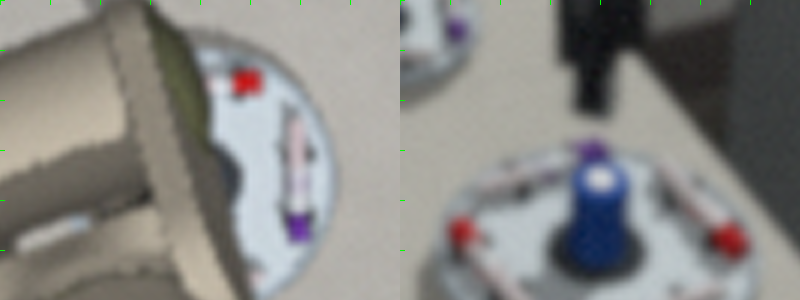

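```bash
python3 - <<'E'
from h import *
q=proj("side",[[448.3,316.8,123],[448.3,316,65],[448.3,316,20]]);print((q-[313,250])*6+[600,150])
q=proj("side",[[448.3,316.8,160]]);print((q-[313,250])*6+[600,150])
E
```

```text
[[607.06228286  88.16406478]
 [600.86022327 178.54694494]
 [596.79021416 246.61383264]]
[[610.69162304  27.66584045]]
```

```bash
python3 -m jog '[[0,-0.001,0.03,0,0,0,0.05],[0,0,0.03,0,0,0,0.05],[0,0,0.02,0,0,0,0.05],[0,0,0.013,0,0,0,0.05],[0,0,0,0,0,0,0.05]]'; python3 -m jog '[[0,0,0,0,0,0,0.05],[0,0,0,0,0,0,0.05]]';  python3 -m jog '[[0,0,0,0,0,0,0.04],[0,0,0,0,0,0,0.035],[0,0,0,0,0,0,0.031],[0,0,0,0,0,0,0.027],[0,0,0,0,0,0,0.02]]' 30;python3 -m jog '[[0,0,0,0,0,0,0.01],[0,0,0,0,0,0,0.01],[0,0,0,0,0,0,0.01]]' 60
```

```text
time_s: 2.3
eef_pos: [446.5, 315.5, 38.6]
ee_rot: [-0.001, 0.359, 0.933, -0.001]
force: [-0.4, 0.1, 0.9]
grip_width: 0.583
grip_force: 0.0
time_s: 2.5
eef_pos: [447.5, 316.0, 40.6]
ee_rot: [0.001, 0.359, 0.933, 0.001]
force: [-0.0, -0.7, 0.1]
grip_width: 0.585
grip_force: 0.0
time_s: 3.0
eef_pos: [447.4, 316.0, 39.8]
ee_rot: [0.001, 0.359, 0.933, 0.001]
force: [2.2, 3.0, 2.6]
grip_width: 0.331
grip_force: 29.4
time_s: 3.3
eef_pos: [447.4, 316.0, 39.8]
ee_rot: [0.001, 0.359, 0.933, 0.001]
force: [3.3, 3.4, 4.9]
grip_width: 0.323
grip_force: 58.8
```

```bash
python3 -m jog '[[0,0,-0.005,0,0,0,0.01],[0,0,-0.015,0,0,0,0.01],[0,0,-0.03,0,0,0,0.01],[0,0,-0.03,0,0,0,0.01],[0,0,-0.03,0,0,0,0.01]]'; python3 -m jog '[[0,0,-0.03,0,0,0,0.01],[0,0,-0.03,0,0,0,0.01],[0,0,-0.01,0,0,0,0.01],[-0.01,-0.008,0,0,0,0,0.01],[-0.022,-0.018,0,0,0,0,0.01]]'; python3 -m jog '[[-0.028,-0.0228,0,0,0,0,0.01],[-0.028,-0.0228,0,0,0,0,0.01],[-0.028,-0.0228,0,0,0,0,0.01],[-0.028,-0.0228,0,0,0,0,0.01],[-0.028,-0.0228,0,0,0,0,0.01]]'; python3 -m jog '[[-0.028,-0.0228,0,0,0,0,0.01],[-0.028,-0.0228,0,0,0,0,0.01],[-0.028,-0.0228,0,0,0,0,0.01],[-0.028,-0.0228,0,0,0,0,0.01],[-0.028,-0.0228,0,0,0,0,0.01]]'; python3 -m jog '[[-0.022,-0.018,0,0,0,0,0.01],[-0.01,-0.008,0,0,0,0,0.01],[0,0,0,0,0,0,0.01]]'
cat >> h.py <<'E'
def ax(y=-207.03):y=np.radians(y);return np.array([np.cos(y)*np.cos(np.radians(50)),np.sin(y)*np.cos(np.radians(50)),np.sin(np.radians(50))])
def Rt(phi,yaw=-207.03):
    a=ax(yaw);h=np.array([-np.sin(np.radians(yaw+180)),np.cos(np.radians(yaw+180)),0]);u=np.cross(-a,h)
    return R.from_matrix(np.c_[h,u,-a])*R.from_euler("z",phi,degrees=True)
def go(T,phi,yaw=-207.03):
    p,r,s=pose();print("pos",p.round(1),"F",s["force"].round(1),"j",s["joints"].round(2),"gw",round(s["grip_width"],3))
    print("shift(tool)",r.inv().apply(np.array(T)-p).round(2),"rotvec",(r.inv()*Rt(phi,yaw)).as_rotvec().round(4))
E
python3 - <<'E'
from h import *
print(Rt(0).as_matrix().round(3));go([513.4,-111.8,221.4],5)
E
```

```text
time_s: 3.8
eef_pos: [445.5, 315.0, 149.5]
ee_rot: [-0.001, 0.359, 0.933, -0.002]
force: [-0.4, -0.4, -2.6]
grip_width: 0.324
grip_force: 59.3
time_s: 4.3
eef_pos: [452.1, 274.5, 217.2]
ee_rot: [-0.001, 0.358, 0.934, -0.001]
force: [0.2, -0.7, -3.5]
grip_width: 0.323
grip_force: 59.4
time_s: 4.8
eef_pos: [479.5, 94.3, 217.0]
ee_rot: [-0.002, 0.359, 0.933, -0.001]
force: [0.2, 0.1, -3.0]
grip_width: 0.325
grip_force: 59.5
time_s: 5.3
eef_pos: [507.0, -83.8, 216.9]
ee_rot: [-0.002, 0.359, 0.933, -0.0]
force: [0.8, 0.7, -3.0]
grip_width: 0.324
grip_force: 59.5
time_s: 5.6
eef_pos: [513.9, -123.9, 217.4]
ee_rot: [-0.002, 0.36, 0.933, 0.0]
force: [0.1, 0.2, -2.4]
grip_width: 0.323
grip_force: 59.5
[[ 0.454  0.682  0.573]
 [ 0.891 -0.348 -0.292]
 [ 0.     0.643 -0.766]]
pos [ 513.9 -123.9  217.4] F [ 0.1  0.2 -2.4] j [-0.46  0.34  1.52 -0.    1.28 -1.29] gw 0.323
shift(tool) [ 8.45  8.64 -3.93] rotvec [-0.623  -0.4347  1.3323]
```

```bash
python3 -m jog '[[0,0,0,-0.0566,-0.0395,0.1211,0.01],[0,0,0,-0.0566,-0.0395,0.1211,0.01],[0,0,0,-0.0566,-0.0395,0.1211,0.01],[0,0,0,-0.0566,-0.0395,0.1211,0.01],[0,0,0,-0.0566,-0.0395,0.1211,0.01]]';python3 -m jog '[[0,0,0,-0.0566,-0.0395,0.1211,0.01],[0,0,0,-0.0566,-0.0395,0.1211,0.01],[0,0,0,-0.0566,-0.0395,0.1211,0.01],[0,0,0,-0.0566,-0.0395,0.1211,0.01],[0,0,0,-0.0566,-0.0395,0.1211,0.01]]'; python3 -m jog '[[0,0,0,-0.0566,-0.0395,0.1211,0.01],[0,0,0,0,0,0,0.01],[0,0,0,0,0,0,0.01],[0,0,0,0,0,0,0.01]]'
python3 - <<'E'
from h import *
go(np.array([582.2,-146.8,129.5])+75*ax(),5)
E
```

```text
time_s: 6.1
eef_pos: [513.9, -121.3, 218.4]
ee_rot: [0.14, 0.616, 0.77, 0.096]
force: [0.1, 0.5, -2.8]
grip_width: 0.325
grip_force: 59.6
time_s: 6.6
eef_pos: [513.7, -121.1, 218.2]
ee_rot: [0.263, 0.797, 0.514, 0.179]
force: [-0.4, -0.3, -3.0]
grip_width: 0.323
grip_force: 59.5
time_s: 7.0
eef_pos: [514.5, -122.9, 219.0]
ee_rot: [0.28, 0.816, 0.47, 0.188]
force: [0.4, 0.8, -2.3]
grip_width: 0.326
grip_force: 59.5
pos [ 514.5 -122.9  219. ] F [ 0.4  0.8 -2.3] j [-0.46  0.08  2.01 -0.    0.36  0.07] gw 0.326
shift(tool) [ 8.93 -3.11 39.45] rotvec [-0.0112 -0.0083  0.0302]
```

```bash
python3 -m jog '[[0.0045,-0.0015,0.01,-0.0056,-0.004,0.015,0.01],[0.0045,-0.0015,0.015,-0.0056,-0.004,0.015,0.01],[0,0,0.0145,0,0,0,0.01],[0,0,0,0,0,0,0.01],[0,0,0,0,0,0,0.01]]'
python3 - <<'E'
from h import *
go(np.array([582.2,-146.8,129.5])+75*ax(),5)
t=eyes.capture("top");s=eyes.capture("side");np.save("pics/t4.npy",t);np.save("pics/s4.npy",s)
p,r,_=pose();a=-r.as_matrix()[:,2];foot=p-39.8*a
print("foot",foot,"pred knobtop px",proj("top",foot+65*a),proj("side",foot+65*a),"foot px",proj("top",foot),proj("side",foot))
A=tile(t,296,165,7,400,300);B=tile(s,222,172,9,400,600)
C=tile(t,296,165,7,400,600)
im=np.hstack([C,B])
th=np.linspace(0,2*np.pi,60);X=r.as_matrix()
ring=lambda z,rad:foot+z*a+rad*(np.outer(np.cos(th),X[:,0])+np.outer(np.sin(th),X[:,1]))
for z,rad in((17,82),(0,26),(20,26)):
    for k,(n,c,sc,off) in enumerate((("top",(296,165),7,200),("side",(222,172),9,600))):
        q=(proj(n,ring(z,rad))-c)*sc+[off,300];cv2.polylines(im,[q.round().astype(int)],True,(0,255,0),1)
cv2.imwrite("pics/c4.png",im)
E
```

```text
time_s: 7.5
eef_pos: [539.5, -125.5, 187.3]
ee_rot: [0.284, 0.822, 0.454, 0.191]
force: [0.3, -0.5, -2.1]
grip_width: 0.324
grip_force: 59.5
pos [ 539.5 -125.5  187.3] F [ 0.3 -0.5 -2.1] j [-0.43  0.19  1.99 -0.11  0.27  0.23] gw 0.324
shift(tool) [ 0.4  -0.64 -0.01] rotvec [ 0.0004  0.0005 -0.0019]
foot [ 562.34195445 -137.1548875   157.50366306] pred knobtop px [[297.93663483 180.20662999]] [[240.31580122 155.99740303]] foot px [[301.95573588 171.46551512]] [[229.44054929 167.79750438]]
```

View pics/c4.png

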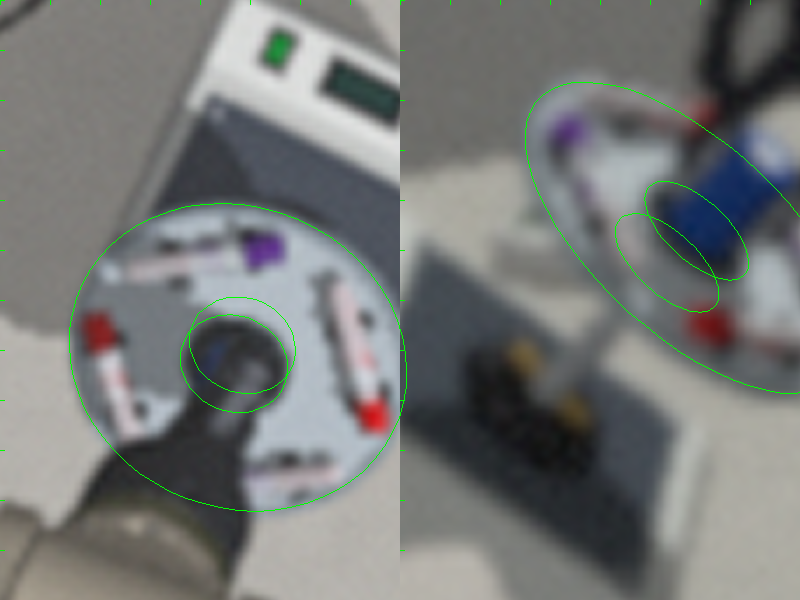

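```bash
python3 - <<'E'
from h import *
t=np.load("pics/top0.npy");s=np.load("pics/side0.npy")
a=ax();F=np.array([582.2,-146.8,129.5])-50*a
im=np.hstack([tile(t,306,163,15,400,400),tile(s,218,182,15,400,400)])
X=Rt(0).as_matrix();th=np.linspace(0,2*np.pi,60)
ring=lambda z,rad:F+z*a+rad*(np.outer(np.cos(th),X[:,0])+np.outer(np.sin(th),X[:,1]))
b=np.cos(np.radians(20))*X[:,1]-np.sin(np.radians(20))*X[:,0];w=np.cross(a,b)
for n,c,off in(("top",(306,163),200),("side",(218,182),600)):
    dr=lambda P,col=(0,255,0):cv2.polylines(im,[((proj(n,P)-c)*15+[off,200]).round().astype(int)],True,col,1)
    dr(ring(50,3.5));dr(ring(42,7));dr(ring(8,7));dr(ring(0,27),(0,0,255))
    dr(np.array([F+8*a+i*22*b+j*2.5*w for i,j in((1,1),(1,-1),(-1,-1),(-1,1))]),(255,255,0))
cv2.imwrite("pics/c5.png",im)
E
```

```text
(no output)
```

View pics/c5.png

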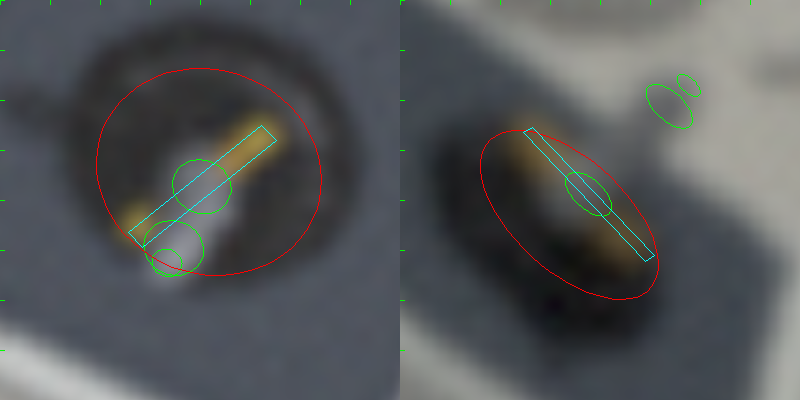

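```bash
python3 -m jog '[[0,0,0,0,0,0,0.01]]'; python3 - <<'E'
from h import *
go(np.array([582.9,-147.55,130.25])+41.8*ax(),5)
E
```

```text
time_s: 7.7
eef_pos: [539.5, -125.4, 187.9]
ee_rot: [0.284, 0.822, 0.454, 0.192]
force: [-0.5, -0.4, -2.5]
grip_width: 0.322
grip_force: 59.5
pos [ 539.5 -125.4  187.9] F [-0.5 -0.4 -2.5] j [-0.43  0.19  1.99 -0.11  0.27  0.23] gw 0.322
shift(tool) [3.000e-02 1.500e-01 3.369e+01] rotvec [ 0.002   0.0003 -0.0025]
```

```bash
cat >> h.py <<'E'
def st(F=(582.9,-147.55,130.25)):
    p,r,s=pose();a=ax();f=np.array(s["force"])-[-.2,-.1,-2.6];nose=np.array(F)
    foot=p+39.8*r.as_matrix()[:,2]-(nose-50*a);M=Rt(0).as_matrix()
    print("foot z",round(foot@a,2),"lat hx",round(foot@M[:,0],2),"uy",round(foot@M[:,1],2),"Faxial",round(f@a,1),"Ftool",r.inv().apply(f).round(1),"T",r.inv().apply(s["wrist_torque"]).round(2),"tilt",np.round((Rt(0).inv()*r).as_rotvec(),3),"gw",round(s["grip_width"],3),"t",s["time_s"])
if __name__=="__main__":st()
E
python3 h.py;python3 -m jog '[[0,0,0.01,0,0,0,0.01],[0,0,0.012,0,0,0,0.01],[0,0,0.008,0,0,0,0.01],[0,0,0,0,0,0,0.01]]' >/dev/null; python3 h.py
python3 -m jog '[[0,0,0.005,0,0,0,0.01],[0,0,0.005,0,0,0,0.01],[0,0,0.003,0,0,0,0.01],[0,0,0,0,0,0,0.01]]' >/dev/null; python3 h.py;
```

```text
foot z 85.69 lat hx -0.01 uy -0.14 Faxial 0.2 Ftool [-0.4 -0.  -0.2] T [ 0.6  -0.04 -0.02] tilt [-0.002 -0.     0.09 ] gw 0.322 t 7.7
foot z 54.16 lat hx -0.11 uy -1.24 Faxial 0.5 Ftool [-0.  -0.  -0.5] T [ 0.64 -0.06 -0.05] tilt [ 0.001 -0.001  0.09 ] gw 0.322 t 8.1
foot z 41.83 lat hx -0.01 uy -0.74 Faxial -0.3 Ftool [0.9 0.5 0.3] T [ 0.66 -0.1   0.02] tilt [-0.001 -0.001  0.09 ] gw 0.321 t 8.5
```

```bash
for i in 1 ; do python3 -m jog '[[0,0,0.002,0,0,0,0.01],[0,0,0.002,0,0,0,0.01],[0,0,0,0,0,0,0.01]]' >/dev/null; python3 h.py; python3 -m jog '[[0,0,0.002,0,0,0,0.01],[0,0,0.002,0,0,0,0.01],[0,0,0,0,0,0,0.01]]' >/dev/null; python3 h.py; done
```

```text
foot z 38.0 lat hx 0.02 uy -0.62 Faxial -0.6 Ftool [-0.1  0.8  0.6] T [ 0.6  -0.05  0.03] tilt [-0.001 -0.     0.09 ] gw 0.322 t 8.8
foot z 33.96 lat hx 0.05 uy -0.5 Faxial -0.1 Ftool [ 0.9 -0.6  0.1] T [ 0.55  0.05 -0.05] tilt [-0.001 -0.     0.09 ] gw 0.325 t 9.1
```

```bash
python3 -m jog '[[0,0,0.002,0,0,0,0.01],[0,0,0.001,0,0,0,0.01],[0,0,0,0,0,0,0.01]]' >/dev/null; python3 h.py; python3 -m jog '[[0,0,0.002,0,0,0,0.01],[0,0,0.001,0,0,0,0.01],[0,0,0,0,0,0,0.01]]' >/dev/null; python3 h.py; python3 -m jog '[[0,0,0.002,0,0,0,0.01],[0,0,0.002,0,0,0,0.01],[0,0,0,0,0,0,0.01]]' >/dev/null; python3 h.py
```

```text
foot z 31.13 lat hx 0.41 uy 0.03 Faxial 0.0 Ftool [ 5.6  1.4 -0. ] T [ 0.35  0.96 -0.03] tilt [-0.002  0.     0.09 ] gw 0.325 t 9.4
foot z 28.21 lat hx 0.57 uy 0.16 Faxial -0.2 Ftool [6.5 1.2 0.2] T [ 0.31  1.15 -0.02] tilt [-0.003  0.     0.09 ] gw 0.325 t 9.7
foot z 24.14 lat hx 0.62 uy 0.15 Faxial -1.1 Ftool [7.8 0.5 1.1] T [ 0.29  1.28 -0.04] tilt [-0.003  0.     0.09 ] gw 0.321 t 10.0
```

```bash
python3 -m jog '[[0.0008,0,0,0,0,0,0.01],[0,0,0,0,0,0,0.01]]' >/dev/null; python3 h.py; python3 -m jog '[[0,0,0.002,0,0,0,0.01],[0,0,0.001,0,0,0,0.01],[0,0,0,0,0,0,0.01]]' >/dev/null; python3 h.py
```

```text
foot z 24.16 lat hx 0.93 uy 0.02 Faxial 0.0 Ftool [ 3.  2. -0.] T [0.19 0.6  0.03] tilt [-0.002 -0.     0.09 ] gw 0.325 t 10.2
foot z 21.06 lat hx 0.91 uy -0.04 Faxial -0.2 Ftool [4.6 2.5 0.2] T [0.05 0.86 0.01] tilt [-0.002 -0.     0.09 ] gw 0.325 t 10.5
```

```bash
python3 -m jog '[[0.0006,0.0005,0.001,0,0,0,0.01],[0,0,0.002,0,0,0,0.01],[0,0,0,0,0,0,0.01]]' >/dev/null; python3 h.py; python3 -m jog '[[0,0,0.002,0,0,0,0.01],[0,0,0.002,0,0,0,0.01],[0,0,0,0,0,0,0.01]]' >/dev/null; python3 h.py;  python3 -m jog '[[0,0,0.002,0,0,0,0.01],[0,0,0.001,0,0,0,0.01],[0,0,0,0,0,0,0.01]]' >/dev/null; python3 h.py
```

```text
foot z 17.88 lat hx 1.23 uy -0.01 Faxial -1.3 Ftool [3.1 3.2 1.3] T [0.23 0.35 0.01] tilt [-0.001 -0.001  0.09 ] gw 0.323 t 10.8
foot z 13.87 lat hx 1.28 uy 0.02 Faxial -1.1 Ftool [2.4 2.4 1.1] T [0.22 0.32 0.05] tilt [-0.001 -0.001  0.09 ] gw 0.321 t 11.1
foot z 10.99 lat hx 1.34 uy 0.05 Faxial -1.7 Ftool [3.1 0.9 1.7] T [0.28 0.35 0.05] tilt [-0.001 -0.     0.09 ] gw 0.326 t 11.4
```

Near the bar; now 1 mm steps until contact.

```bash
python3 -m jog '[[0,0,0.001,0,0,0,0.01],[0,0,0,0,0,0,0.01]]' >/dev/null; python3 h.py; python3 -m jog '[[0,0,0.001,0,0,0,0.01],[0,0,0,0,0,0,0.01]]' >/dev/null; python3 h.py;python3 -m jog '[[0,0,0.001,0,0,0,0.01],[0,0,0,0,0,0,0.01]]' >/dev/null; python3 h.py
```

```text
foot z 10.09 lat hx 1.38 uy 0.07 Faxial -0.7 Ftool [1.4 1.9 0.7] T [0.31 0.31 0.  ] tilt [-0.001 -0.     0.09 ] gw 0.32 t 11.6
foot z 9.6 lat hx 1.37 uy 0.26 Faxial 11.4 Ftool [  1.5   0.9 -11.4] T [ 0.6   0.1  -0.03] tilt [-0.001 -0.001  0.09 ] gw 0.318 t 11.8
foot z 9.26 lat hx 1.39 uy 0.43 Faxial 25.6 Ftool [ -1.    0.3 -25.6] T [ 0.93 -0.16  0.01] tilt [-0.002 -0.001  0.09 ] gw 0.321 t 12.0
```

```bash
python3 -m jog '[[0,0,-0.0014,0,0,0,0.01],[0,0,0,0,0,0,0.01]]' >/dev/null; python3 h.py; python3 -m jog '[[0,0,0,0,0,0.04,0.01],[0,0,0,0,0,0,0.01]]' >/dev/null; python3 h.py;python3 -m jog '[[0,0,0,0,0,0.04,0.01],[0,0,0,0,0,0,0.01]]' >/dev/null; python3 h.py
```

```text
foot z 9.77 lat hx 1.33 uy 0.23 Faxial 7.0 Ftool [ 1.6  0.5 -7. ] T [ 0.47  0.21 -0.06] tilt [-0.001 -0.     0.09 ] gw 0.321 t 12.2
foot z 9.7 lat hx 1.43 uy 0.16 Faxial 9.8 Ftool [ 0.8  1.5 -9.8] T [ 0.54  0.22 -0.1 ] tilt [-0.001 -0.     0.13 ] gw 0.321 t 12.4
foot z 9.66 lat hx 1.46 uy 0.13 Faxial 8.8 Ftool [ 2.2  0.4 -8.8] T [ 0.64  0.21 -0.07] tilt [-0.001 -0.     0.17 ] gw 0.321 t 12.6
```

```bash
cat >> h.py <<'E'
    import sys;p,r,s=pose();f=(np.array(s["force"])-[-.2,-.1,-2.6])@ax();sys.exit(0 if 4<f<15 and abs(r.inv().apply(s["wrist_torque"])[2])<.6 else 1)
E
python3 -m jog '[[0,0,0,0,0,0.03,0.01],[0,0,0,0,0,0,0.01]]' >/dev/null; python3 h.py && python3 -m jog '[[0,0,0,0,0,0.03,0.01],[0,0,0,0,0,0,0.01]]' >/dev/null && python3 h.py && python3 -m jog '[[0,0,0,0,0,0.03,0.01],[0,0,0,0,0,0,0.01]]' >/dev/null && python3 h.py && python3 -m jog '[[0,0,0,0,0,0.03,0.01],[0,0,0,0,0,0,0.01]]' >/dev/null && python3 h.py && python3 -m jog '[[0,0,0,0,0,0.03,0.01],[0,0,0,0,0,0,0.01]]' >/dev/null && python3 h.py
```

```text
File "h.py", line 35
    import sys;p,r,s=pose();f=(np.array(s["force"])-[-.2,-.1,-2.6])@ax();sys.exit(0 if 4<f<15 and abs(r.inv().apply(s["wrist_torque"])[2])<.6 else 1)
IndentationError: unexpected indent
```

```bash
sed -i 's/^if __name__=="__main__":st()/if __name__=="__main__":\n    st()/' h.py
python3 h.py && python3 -m jog '[[0,0,0,0,0,0.03,0.01],[0,0,0,0,0,0,0.01]]' >/dev/null && python3 h.py && python3 -m jog '[[0,0,0,0,0,0.03,0.01],[0,0,0,0,0,0,0.01]]' >/dev/null && python3 h.py && python3 -m jog '[[0,0,0,0,0,0.03,0.01],[0,0,0,0,0,0,0.01]]' >/dev/null && python3 h.py && python3 -m jog '[[0,0,0,0,0,0.03,0.01],[0,0,0,0,0,0,0.01]]' >/dev/null && python3 h.py
```

```text
foot z 9.64 lat hx 1.46 uy 0.13 Faxial 10.1 Ftool [  1.3   0.6 -10.1] T [ 0.67  0.26 -0.04] tilt [-0.001 -0.     0.199] gw 0.325 t 12.8
foot z 9.63 lat hx 1.48 uy 0.14 Faxial 8.9 Ftool [ 2.4  0.4 -8.9] T [ 0.65  0.27 -0.05] tilt [-0.001 -0.     0.229] gw 0.318 t 13.0
foot z 9.62 lat hx 1.48 uy 0.12 Faxial 8.8 Ftool [ 3.7  0.4 -8.8] T [ 0.63  0.32 -0.03] tilt [-0.001 -0.     0.259] gw 0.324 t 13.2
foot z 9.58 lat hx 1.5 uy 0.16 Faxial 8.1 Ftool [ 4.1  1.2 -8.1] T [ 0.65  0.41 -0.05] tilt [-0.001 -0.     0.289] gw 0.32 t 13.4
foot z 9.53 lat hx 1.51 uy 0.15 Faxial 6.3 Ftool [ 3.9  0.9 -6.3] T [ 0.62  0.51 -0.03] tilt [-0.001 -0.     0.32 ] gw 0.323 t 13.6
```

```bash
python3 -m jog '[[0.0003,0,0.0001,0,0,0.03,0.01],[0,0,0,0,0,0,0.01]]' >/dev/null && python3 h.py && python3 -m jog '[[0.0002,0,0.0001,0,0,0.03,0.01],[0,0,0,0,0,0,0.01]]' >/dev/null && python3 h.py && python3 -m jog '[[0,0,0,0,0,0.03,0.01],[0,0,0,0,0,0,0.01]]' >/dev/null && python3 h.py && python3 -m jog '[[0,0,0,0,0,0.03,0.01],[0,0,0,0,0,0,0.01]]' >/dev/null && python3 h.py&& python3 -m jog '[[0,0,0,0,0,0.03,0.01],[0,0,0,0,0,0,0.01]]' >/dev/null && python3 h.py&& python3 -m jog '[[0,0,0,0,0,0.03,0.01],[0,0,0,0,0,0,0.01]]' >/dev/null && python3 h.py
```

```text
foot z 9.36 lat hx 1.57 uy 0.16 Faxial 6.2 Ftool [ 2.9  1.6 -6.2] T [0.53 0.25 0.  ] tilt [-0.001 -0.     0.349] gw 0.322 t 13.8
foot z 9.09 lat hx 1.65 uy 0.18 Faxial 0.9 Ftool [ 2.1  1.3 -0.9] T [0.42 0.15 0.05] tilt [-0.001 -0.     0.379] gw 0.326 t 14.0
```

```bash
python3 -m jog '[[0,0,0.0006,0,0,0,0.01],[0,0,0,0,0,0,0.01]]' >/dev/null; python3 h.py;  python3 -m jog '[[0,0,0.0005,0,0,0,0.01],[0,0,0,0,0,0,0.01]]' >/dev/null; python3 h.py
```

```text
foot z 8.53 lat hx 1.69 uy 0.19 Faxial -0.5 Ftool [1.3 1.2 0.5] T [ 0.35  0.02 -0.03] tilt [-0.001 -0.     0.379] gw 0.32 t 14.2
foot z 8.13 lat hx 1.73 uy 0.2 Faxial 0.0 Ftool [ 1.2  1.  -0. ] T [ 0.34  0.02 -0.  ] tilt [-0.001 -0.     0.38 ] gw 0.32 t 14.4
```

Caught: it drops freely with no torque. Stop turning and press on.

```bash
python3 -m jog '[[0,0,0.001,0,0,0,0.01],[0,0,0,0,0,0,0.01]]' >/dev/null; python3 h.py;  python3 -m jog '[[0,0,0.001,0,0,0,0.01],[0,0,0,0,0,0,0.01]]' >/dev/null; python3 h.py; python3 -m jog '[[0,0,0.0005,0,0,0,0.01],[0,0,0,0,0,0,0.01]]' >/dev/null; python3 h.py
```

```text
foot z 7.13 lat hx 1.79 uy 0.16 Faxial 0.0 Ftool [ 2.   1.8 -0. ] T [0.41 0.05 0.01] tilt [-0.001 -0.     0.38 ] gw 0.324 t 14.6
foot z 6.2 lat hx 1.9 uy 0.18 Faxial 0.8 Ftool [ 2.7  0.3 -0.8] T [ 0.49  0.21 -0.07] tilt [-0.001 -0.     0.38 ] gw 0.324 t 14.8
foot z 5.77 lat hx 1.99 uy 0.3 Faxial 1.2 Ftool [ 3.9 -0.1 -1.2] T [0.58 0.33 0.  ] tilt [-0.001 -0.     0.38 ] gw 0.322 t 15.0
```

```bash
python3 -m jog '[[0.0004,0,0.0005,0,0,0,0.01],[0,0,0,0,0,0,0.01]]' >/dev/null; python3 h.py;  python3 -m jog '[[0,0,0.0005,0,0,0,0.01],[0,0,0,0,0,0,0.01]]' >/dev/null; python3 h.py; python3 -m jog '[[0,0,0.0004,0,0,0,0.01],[0,0,0,0,0,0,0.01]]' >/dev/null; python3 h.py
```

```text
foot z 5.23 lat hx 2.33 uy 0.43 Faxial 2.9 Ftool [ 3.4 -0.2 -2.9] T [ 0.58  0.36 -0.  ] tilt [-0.001 -0.     0.38 ] gw 0.32 t 15.2
foot z 4.73 lat hx 2.2 uy 0.46 Faxial 3.2 Ftool [ 2.7 -0.8 -3.2] T [ 0.54  0.29 -0.01] tilt [-0.001 -0.     0.38 ] gw 0.319 t 15.4
foot z 4.32 lat hx 2.17 uy 0.5 Faxial 3.7 Ftool [ 3.1  0.3 -3.7] T [0.55 0.24 0.01] tilt [-0.001 -0.     0.38 ] gw 0.325 t 15.6
```

```bash
python3 -m jog '[[0,0,0.0005,0,0,0,0.01],[0,0,0,0,0,0,0.01]]' >/dev/null; python3 h.py;  python3 -m jog '[[0,0,0.0005,0,0,0,0.01],[0,0,0,0,0,0,0.01]]' >/dev/null; python3 h.py; python3 -m jog '[[0,0,0.0005,0,0,0,0.01],[0,0,0,0,0,0,0.01]]' >/dev/null; python3 h.py
```

```text
foot z 3.78 lat hx 2.15 uy 0.48 Faxial 2.6 Ftool [ 2.5  0.2 -2.6] T [0.54 0.15 0.01] tilt [-0.001 -0.     0.38 ] gw 0.322 t 15.8
foot z 3.26 lat hx 2.16 uy 0.48 Faxial 2.4 Ftool [ 2.7  0.1 -2.4] T [0.46 0.22 0.03] tilt [-0.001 -0.     0.38 ] gw 0.32 t 16.0
foot z 2.64 lat hx 2.15 uy 0.38 Faxial -0.9 Ftool [3.6 0.8 0.9] T [0.43 0.22 0.02] tilt [-0.001 -0.     0.38 ] gw 0.324 t 16.2
```

```bash
python3 -m jog '[[0,0,0.0005,0,0,0,0.01],[0,0,0,0,0,0,0.01]]' >/dev/null; python3 h.py;  python3 -m jog '[[0,0,0.0005,0,0,0,0.01],[0,0,0,0,0,0,0.01]]' >/dev/null; python3 h.py; python3 -m jog '[[0,0,0.0005,0,0,0,0.01],[0,0,0,0,0,0,0.01]]' >/dev/null; python3 h.py
```

```text
foot z 2.17 lat hx 2.15 uy 0.36 Faxial 0.5 Ftool [ 2.4  1.5 -0.5] T [ 0.45  0.28 -0.01] tilt [-0.001 -0.     0.38 ] gw 0.32 t 16.4
foot z 1.87 lat hx 2.19 uy 0.38 Faxial 3.2 Ftool [ 1.8  0.5 -3.2] T [ 0.52  0.12 -0.03] tilt [-0.001 -0.     0.38 ] gw 0.319 t 16.6
foot z 1.4 lat hx 2.19 uy 0.42 Faxial 4.5 Ftool [ 1.7  0.8 -4.5] T [ 0.61  0.1  -0.01] tilt [-0.001 -0.     0.38 ] gw 0.328 t 16.8
```

```bash
python3 -m jog '[[0,0,0.0006,0,0,0,0.01],[0,0,0,0,0,0,0.01]]' >/dev/null; python3 h.py;  python3 -m jog '[[0,0,0.0006,0,0,0,0.01],[0,0,0,0,0,0,0.01]]' >/dev/null; python3 h.py; python3 -m jog '[[0,0,0.0005,0,0,0,0.01],[0,0,0,0,0,0,0.01]]' >/dev/null; python3 h.py
```

```text
foot z 0.72 lat hx 2.16 uy 0.44 Faxial 5.1 Ftool [ 2.   1.  -5.1] T [ 0.61  0.18 -0.04] tilt [-0.001 -0.     0.38 ] gw 0.319 t 17.0
foot z 0.21 lat hx 2.19 uy 0.45 Faxial 8.9 Ftool [ 0.7  0.2 -8.9] T [0.72 0.05 0.01] tilt [-0.001 -0.     0.38 ] gw 0.323 t 17.2
foot z -0.22 lat hx 2.16 uy 0.48 Faxial 9.3 Ftool [ 1.5 -0.  -9.3] T [ 0.72  0.04 -0.03] tilt [-0.001 -0.     0.38 ] gw 0.323 t 17.4
```

```bash
python3 -m jog '[[0,0,-0.001,0,0,0,0.01],[0,0,-0.0008,0,0,0,0.01],[0,0,0,0,0,0,0.01]]' >/dev/null; python3 h.py; python3 -m jog '[[0,0,0,0,0,0,0.028],[0,0,0,0,0,0,0.03],[0,0,0,0,0,0,0.036],[0,0,0,0,0,0,0.045],[0,0,0,0,0,0,0.05]]' 20; python3 -m jog '[[0,0,0,0,0,0,0.05],[0,0,0,0,0,0,0.05]]'; python3 h.py
```

```text
foot z 1.49 lat hx 2.21 uy 0.44 Faxial 5.7 Ftool [ 1.5  0.9 -5.7] T [ 0.57  0.07 -0.01] tilt [-0.001 -0.     0.38 ] gw 0.321 t 17.7
time_s: 18.2
eef_pos: [589.2, -148.3, 123.7]
ee_rot: [0.253, 0.88, 0.33, 0.231]
force: [-0.1, 1.1, -0.1]
grip_width: 0.584
grip_force: 0.0
time_s: 18.4
eef_pos: [589.2, -148.3, 123.8]
ee_rot: [0.253, 0.879, 0.33, 0.231]
force: [-1.0, 0.3, -0.4]
grip_width: 0.584
grip_force: 0.0
foot z 1.42 lat hx 2.17 uy 0.44 Faxial 2.3 Ftool [ 0.3  0.7 -2.3] T [ 0.25 -0.13 -0.04] tilt [-0.001 -0.     0.38 ] gw 0.584 t 18.4
```

Released cleanly; back off along the axis and look.

```bash
python3 -m jog '[[0,0,-0.01,0,0,0,0.05],[0,0,-0.02,0,0,0,0.05],[0,0,-0.03,0,0,0,0.05],[0,0,-0.04,0,0,0,0.05],[0,0,-0.04,0,0,0,0.05]]'; python3 -m jog '[[0,0,-0.04,0,0,0,0.05],[0,0,-0.03,0,0,0,0.05],[0,0,0,0,0,0,0.05],[0,0,0,0,0,0,0.05]]'
python3 - <<'E'
from h import *
t=eyes.capture("top");s=eyes.capture("side");a=ax();M=Rt(21.8).as_matrix()
F=np.array([582.9,-147.55,130.25])-50*a+2.1*M[:,0]*0+2.17*Rt(0).as_matrix()[:,0]+.44*Rt(0).as_matrix()[:,1]+1.7*a
im=np.hstack([tile(t,306,160,7,400,500),tile(s,220,178,8,400,500)]);th=np.linspace(0,2*np.pi,60)
ring=lambda z,rad:F+z*a+rad*(np.outer(np.cos(th),M[:,0])+np.outer(np.sin(th),M[:,1]))
for n,c,k,off in(("top",(306,160),7,200),("side",(220,178),8,600)):
    for z,rad,col in((17,82,(0,255,0)),(65,14,(0,255,0)),(21,82,(0,0,255))):
        cv2.polylines(im,[((proj(n,ring(z,rad))-c)*k+[off,250]).round().astype(int)],True,col,1)
cv2.imwrite("pics/c6.png",im)
E
```

```text
time_s: 18.9
eef_pos: [507.6, -106.5, 232.0]
ee_rot: [0.253, 0.88, 0.331, 0.231]
force: [0.3, -0.4, 0.2]
grip_width: 0.586
grip_force: 0.0
time_s: 19.3
eef_pos: [468.7, -86.6, 284.7]
ee_rot: [0.253, 0.879, 0.33, 0.231]
force: [0.1, -0.2, -0.1]
grip_width: 0.584
grip_force: 0.0
```

View pics/c6.png

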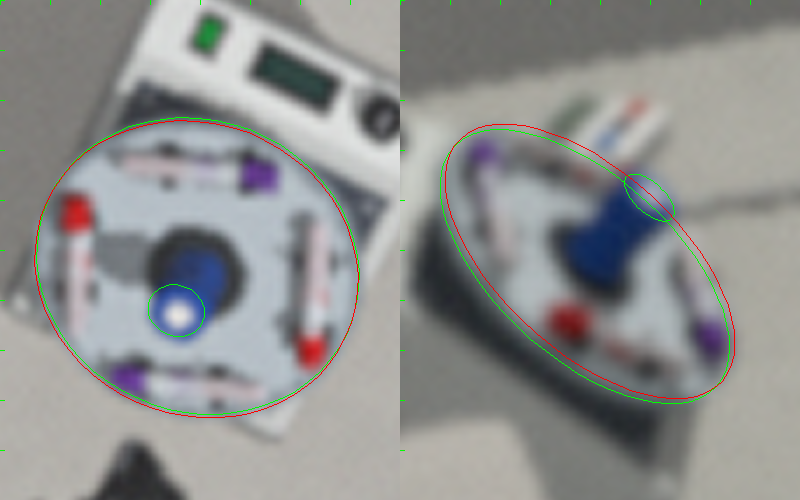

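The pictures show the disc lying on the flange, with its outline at the home position in both views (top centre 197,267, side centre 590,262). The gripper is clear.

```bash
python3 -c "
from rig import finish_job
print(finish_job())"
```

```text
the job is handed in; nothing more can be done
None
```

The disc is mounted on the mixer, the slots caught on the drive bar, it was pressed home and released, and I handed the job in at about 19 s; the push briefly reached about 26 N against the bar, over the 20 N guideline but under the 50 N limit, and the verdict was not shown to me.

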